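# Find the high spot on a cake turntable's rim with a plunger gauge

## Robot

A 6-joint arm with a two-finger parallel gripper is mounted at the origin on the work surface. World frame = base frame: x ahead of the robot, y to its left, z up, the work surface at z = 0. Lengths are in m, angles in rad, forces in N, time in s.
With the tool pointing down it reaches from about 0.35 to 0.85 m from the base axis. Payload 8.1 kg.
Tool frame: the origin (TCP) lies at the centre of the arm's flange, where the gripper is bolted on; the fingertips stand 186 mm ahead of it and the grasp point (between the pads) lies 167 mm ahead of it (robot.grasp_offset is the distance from the TCP to the grasp point, in m); z points along the fingers, y is the line along which they close (so a half turn about z gives the same grasp; the last joint's range is limited). The gripper opens to 93 mm and grips with 3 to 60 N. Pads are 15 mm wide; open, the fingers measure 128 mm over their backs; the gripper's body (75 mm by 188 mm) begins 65 mm behind the grasp point.
Start: joints at [1.068, 0.13, 1.488, -0, 1.523, -0.085], TCP at [0.243, 0.548, 0.405] pointing down, gripper open.
Joint ranges: [-2.96, 2.96], [-0.89, 2.26], [0.02, 2.5], [-1.34, 4.48], [0, 2.73], [-2.66, 2.66]. Speed limits (rad/s): [2.39, 2.39, 2.79, 3.14, 3.14, 3.14].

## Interface

Orientations are given as a rotation vector (axis times angle).
In Python, from plant import robot gives the robot as it stands.
- The arm moves only by the tool drive_tool, never from a script. Its argument "moves" is one flat list of numbers, 7 for each row, row after row: the finger opening in mm, from 0 to 93, then the shift along the tool's x, y, z in mm, then the turn, a rotation vector about the tool's x, y, z in degrees. A call has 1 to 8 rows; each row shifts and turns the commanded pose from where the row before left it, along the tool's axes as they then stand; what a row does not reach is not made up. A row lasts 1/10 s, in which the tool goes at most 50 mm and 8.59 degrees, less where a joint would pass 70% of its speed; a pose out of reach is approached as far as the arm can. A call is refused whole if a number of a shift passes 50 or a number of a turn 8.59, either way. A call with a gripper value outside its range is refused whole. The fingers move at their own pace and stop on an object; "grip_force" is the grip in N (left out, the last holds). Time passes only in rows, so rows that do not move let the fingers close. It gives the time, the measured TCP pose, the force, the opening and the grip force at its end, in the units of the state.
- robot.read_state(): the state, without advancing time (a new reading comes with each control period).
- robot.read_camera(name): name is "scene" or "top" or "wrist"; returns a dict with "color" (400x640x3 uint8, red, green, blue), "depth" (400x640 float32, m along the optical axis (not along the pixel's ray), 0 where there is no reading), "mtx" (3x3 intrinsics, pixels), "dist_coeffs" ([k1, k2, p1, p2, k3] as OpenCV has them; the pictures are not rectified), "R" (3x3) and "t" (3): a world point X has camera coordinates R X + t. Camera axes: x right, y down, z forward; pixel columns grow to the right and rows downward; lengths in m; the calibration is good to about 2 mm. A picture is of the moment at which its call begins.
- robot.close_job(): hands the job in; it is judged then, once.
The state is a dict: "t": time; "q": joint angles; "dq": joint speeds; "joint_torque": joint torques, N m; "tool_pos": TCP position; "orientation": TCP orientation; "force": force on the tool from outside, world axes, zero at the start; "wrist_torque": the same for the moment, N m; "opening": finger opening in m; "gripper_force": force on a finger pad.
Only numpy, scipy, OpenCV 4.12 (cv2) and the standard library are available. Lean on these libraries where they do the work, as an engineer would, in place of code of your own. Each camera call takes 0.05 s, during which the arm holds its last target. There are 200 camera calls.

## Task

The round wooden cake platter on the truing stand has swollen at its rim: slide the plunger gauge up against the rim by its post until its needle has moved about an eighth of a turn, without running the plunger to the end of its stroke. Then turn the platter by its crank knob to find the highest spot all round the rim (there is also a lesser rise, which is not the one wanted), and leave the platter resting, let go, with the top of that highest spot under the plunger and the gauge still bearing on it. Leave the other things on the counter where they are.

Things in the scene. Friction and masses are not known exactly. Their poses are not given: they have to be found in the camera images.
- stand: Truing stand fixed to the counter: a flat wooden board, 200 mm (its x) by 370 mm (its y, from -100 to +270), 12 mm thick. Origin: on the turntable's upright turning axis, at the board's underside (counter height). Its +y axis points from the turntable to the gauge, z up.
- platter_top (a point): Centre of the pale wooden platter's top, on the turning axis, 56 mm above the counter. Platter 20 mm thick, nominal radius 90 mm; one smooth high spot of its rim rises about 4 mm (spread about 25 degrees either side of its top), elsewhere is a lesser rise of about 2 mm. It turns with the crank, at an unknown angle to it. This point does not turn.
- knob: Upright dark wooden crank knob, 22 mm in diameter, 42 mm tall, spinning freely on the end of the brass crank arm. Origin: on its axis at mid grip height, 100 mm above the counter; it circles the turntable axis at 55 mm radius. The arm under it tops out 74 mm above the counter. Turning takes about 3 N at the knob; the platter stays where it is left.
- spindle (a joint): Angle of the crank and platter about the turntable axis in rad, counter-clockwise from above; at 0 the knob lies on the stand's -y side (away from the gauge). Turns freely through three turns either way; starts within 0.7 of 0.
- post (a point): Grip point, 95 mm above the counter, on the axis of the upright steel post (18 mm in diameter, top at 114 mm) at the rear of the gauge's carriage, 118 mm behind the plunger's free tip and 58 mm behind the dial's centre. The carriage slides along the stand's y axis over 45 mm, held where it is left by about 12 N of friction. It starts drawn back, the tip 13 to 25 mm off the nominal rim.
- plunger: The gauge's sprung steel plunger, pointing along the stand's -y at the turntable axis, 46 mm above the counter. Origin: the foremost point of its ball tip (10 mm in diameter); bearing on the rim, its distance from the turntable axis is the rim's radius there. Stroke 10 mm, spring 0.5 N rising to about 5.5 N at the end of the stroke, where it stops hard.
- needle (a joint): Reading of the gauge's needle in rad, clockwise from above: 0 with the plunger free (needle pointing at the turntable), 0.3 rad per mm that the plunger is pushed in, 3.0 at the end of the stroke. Black needle on a white dial 68 mm across, facing up on the carriage 73 mm above the counter, with a tick each eighth of a turn (0.785 rad).
- mug: White mug, 82 mm wide, 95 mm tall; origin under its centre. Leave it alone.
- jar: Amber jar, 72 mm wide, 120 mm tall; origin under its centre. Leave it alone.
- spatula: Spatula, 240 mm long, lying on the counter. Leave it alone.

How it is judged:
On the way:
1. the gauge is slid up so that the needle rests at about an eighth of a turn (0.45 to 1.2 rad) against the rim (value of joint needle between 0.45 and 1.2 rad and contact force between plunger and anything else above 0.3 N), for 0.3 s.
At the end, for the whole second after the job is handed in: The platter is at rest with the highest spot of its rim under the plunger: the tip, still pressed in at least 1.5 mm (needle above 0.45 rad), stands more than 93.3 mm from the turntable axis, within 0.7 mm of the top of the high spot (about 10 degrees either side) (y of plunger in the frame of stand between 0.0933 and 0.0955 m and value of joint needle above 0.45 rad and contact force between plunger and anything else above 0.3 N and velocity of joint spindle between -0.05 and 0.05 rad/s); the robot touches nothing.
It fails at once if the gauge is pressed to the end of its stroke or overloaded (more than 9 N on its plunger) (contact force between plunger and anything else above 9 N).
It fails at once if the mug is disturbed (moved more than 30 mm) (distance of mug from where it was at the start of the episode above 0.03 m).
It fails at once if the jar is disturbed (moved more than 30 mm) (distance of jar from where it was at the start of the episode above 0.03 m).
It fails at once if the spatula is disturbed (moved more than 30 mm) (distance of spatula from where it was at the start of the episode above 0.03 m).
It also fails if it takes over 72 s, if anything falls off the work surface, if the arm or the gripper's body presses on something with over 40 N, if the wrist force passes 120 N, or if a joint passes its speed limit or range.

## Working session

There is one attempt and no reset: what is moved stays moved. The work goes in short steps, Python scripts to look and compute and a tool call to move; the robot and the scene stay as the last step left them, time stands still between calls to the robot, and variables do not carry over. Pictures are saved under pics/ and viewed, at most 10 in all, crops included, and the job is handed in when it is done.

Besides the shell and the picture viewer there is one more tool, called after "Call:" by a JSON object that holds its "api" and its "payload", one argument or row to a line. drive_tool: Moves the arm, as the interface text tells. Its arguments: {"type":"object","properties":{"moves":{"type":"array","items":{"type":"number"}},"grip_force":{"type":"number"}},"required":["moves"]}

```bash
ls; mkdir -p pics; cat > h.py <<'E'
import numpy as np, cv2, pickle
from plant import robot
def snap(n,tag):
    c=robot.read_camera(n); pickle.dump(c,open(f'pics/{tag}.pkl','wb'))
    cv2.imwrite(f'pics/{tag}.png',c['color'][:,:,::-1]); return c
def load(tag): return pickle.load(open(f'pics/{tag}.pkl','rb'))
def ray(c,uv):
    p=cv2.undistortPoints(np.array([[uv]],float),c['mtx'],np.array(c['dist_coeffs'],float))[0,0]
    R=np.array(c['R']);t=np.array(c['t'])
    return -R.T@t, R.T@np.array([p[0],p[1],1.])
def atz(c,uv,z):
    o,d=ray(c,uv); return o+d*(z-o[2])/d[2]
def tri(c1,a,c2,b):
    o1,d1=ray(c1,a);o2,d2=ray(c2,b)
    s=np.linalg.lstsq(np.c_[d1,-d2],o2-o1,rcond=None)[0]
    p,q=o1+d1*s[0],o2+d2*s[1]; return (p+q)/2,np.linalg.norm(p-q)
def proj(c,X):
    return cv2.projectPoints(np.array(X,float).reshape(-1,3),cv2.Rodrigues(np.array(c['R']))[0],np.array(c['t'],float),c['mtx'],np.array(c['dist_coeffs'],float))[0][:,0]
E
python3 - <<'E'
from h import *
np.set_printoptions(precision=4,suppress=True)
a=snap('scene','s0');b=snap('top','t0')
for c in(a,b):print(-c['R'].T@c['t'],c['mtx'][0,0])
s=robot.read_state();print(s['t'],s['tool_pos'],s['orientation'])
E
```

```text
pics
[ 1.0748 -0.9084  0.9173] 410.4000486423508
[ 0.4777 -0.0351  1.2737] 472.57004364963836
0.1 [0.2433 0.5482 0.4038] [-0.6514 -3.0728  0.0025]
```

View pics/s0.png

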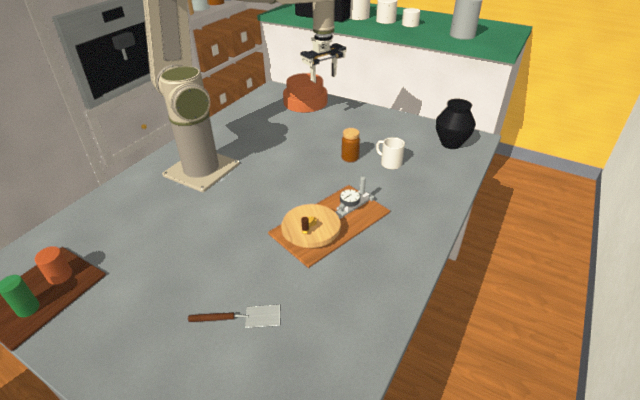

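View pics/t0.png

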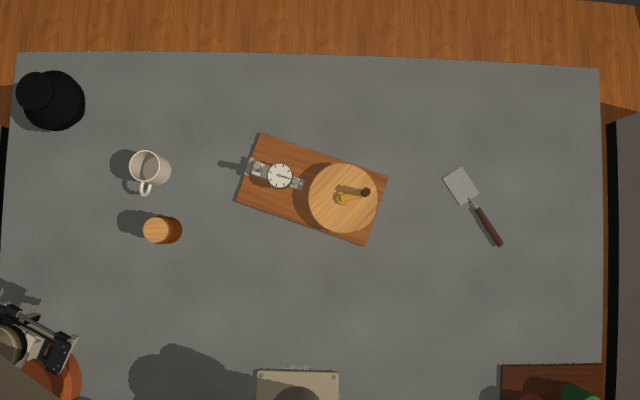

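The top view shows the platter near (344,198), dial (279,176), post about (253,168) and knob (365,192). In the scene view the platter is near (311,226), knob (305,224) and post (363,187). I'll enlarge both.

```bash
python3 - <<'E'
from h import *
a=load('s0')['color'][160:270,260:400,::-1];b=load('t0')['color'][125:250,225:395,::-1]
A=cv2.resize(a,None,fx=4,fy=4,interpolation=cv2.INTER_CUBIC);B=cv2.resize(b,None,fx=4,fy=4,interpolation=cv2.INTER_CUBIC)
cv2.imwrite('pics/s0c.png',A);cv2.imwrite('pics/t0c.png',B)
E
```

```text
(no output)
```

View pics/s0c.png

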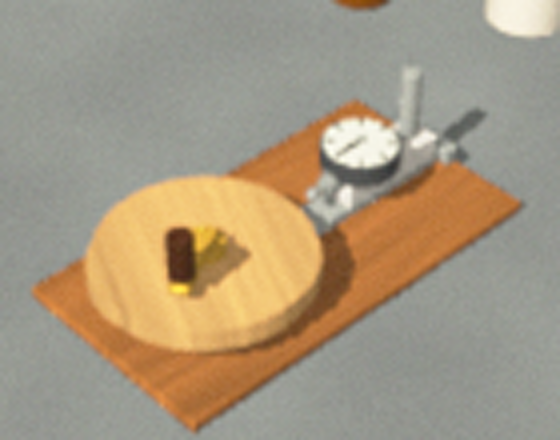

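View pics/t0c.png

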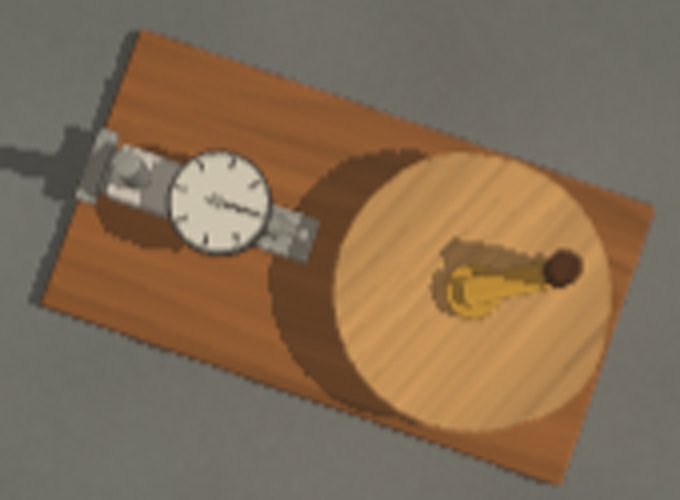

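The scene crop shows the post top at (412,70), knob top (181,232) and the board corners. The top crop shows the post top at (130,162), knob top (566,264) and corners (138,30), (655,208), (560,486), (37,303).

```bash
python3 - <<'E'
from h import *
np.set_printoptions(precision=4,suppress=True)
a=load('s0');b=load('t0')
S=lambda p:(260+p[0]/4-.375,160+p[1]/4-.375)
T=lambda p:(225+p[0]/4-.375,125+p[1]/4-.375)
for n,s,t in [('post',(412,70),(130,162)),('knob',(181,232),(566,264))]: print(n,tri(a,S(s),b,T(t)),atz(b,T(t),.114 if n=='post' else .121))
ct=[(138,30),(655,208),(560,486),(37,303)];cs=[(358,100),(522,203),(197,430),(35,290)]
# match: top view corners by xy
Pt=[atz(b,T(p),.012) for p in ct];Ps=[atz(a,S(p),.012) for p in cs]
print(np.array(Pt));print(np.array(Ps))
E
```

```text
post (array([0.6386, 0.1127, 0.1152]), np.float64(0.0021723804319229638)) [0.6378 0.1123 0.114 ]
knob (array([ 0.5818, -0.158 ,  0.1208]), np.float64(0.0003065833833047161)) [ 0.5816 -0.158   0.121 ]
[[ 0.7422  0.1234  0.012 ]
 [ 0.6311 -0.229   0.012 ]
 [ 0.4429 -0.1689  0.012 ]
 [ 0.5551  0.1841  0.012 ]]
[[ 0.5604  0.1787  0.012 ]
 [ 0.7465  0.1176  0.012 ]
 [ 0.6385 -0.2345  0.012 ]
 [ 0.4494 -0.1722  0.012 ]]
```

```bash
cat >> h.py <<'E'
from scipy.spatial.transform import Rotation as Ro
np.set_printoptions(precision=4,suppress=True)
D=np.array([.2996,.9541,0]); L=np.array([.9541,-.2996,0])  # stand +y, +x
AX=np.array([.5705,-.1058,0])
def down(y): # orientation, pointing down, tool y along y
    y=np.array(y)/np.linalg.norm(y); z=np.array([0,0,-1.]); return Ro.from_matrix(np.c_[np.cross(y,z),y,z])
def plan(grasp,y,s=None):
    s=s or robot.read_state(); R=Ro.from_rotvec(s['orientation']); 
    best=min((down(np.array(y)*k) for k in(1,-1)),key=lambda q:(R.inv()*q).magnitude())
    tcp=np.array(grasp,float)+[0,0,.167]
    print('t',s['t'],'grasp',np.array(s['tool_pos'])+R.apply([0,0,.167]),'open',s['opening'],'F',s['force'])
    print('shift mm (tool axes now)',R.inv().apply(tcp-s['tool_pos'])*1e3,'turn deg',np.degrees((R.inv()*best).as_rotvec()))
    print('axes',R.as_matrix())
E
python3 - <<'E'
from h import *
c=snap('wrist','w0'); s=robot.read_state(); R=Ro.from_rotvec(s['orientation'])
print('cam in tool',R.inv().apply(-c['R'].T@c['t']-s['tool_pos']),(R.inv().as_matrix()@c['R'].T), c['mtx'][0,0])
plan(AX+[0,0,.2],L); print(s['q'])
E
```

```text
cam in tool [ 0.0665 -0.0001  0.0207] [[-0.001  -0.9713 -0.2379]
 [ 1.     -0.0008 -0.001 ]
 [ 0.0008 -0.2379  0.9713]] 298.44900714569417
t 0.15 grasp [0.2432 0.548  0.2369] open 0.09299984635872491 F [-0.2903 -0.0161 -0.3508]
shift mm (tool axes now) [-564.3955 -464.9823   37.5215] turn deg [-0.0702  0.0524 83.4941]
axes [[-0.914   0.4058 -0.0007]
 [ 0.4058  0.914  -0.0012]
 [ 0.0001 -0.0014 -1.    ]]
[ 1.0676  0.131   1.489   0.      1.523  -0.0854]
```

Call:
{"api": "drive_tool", "payload": {
  "moves": [93,-35,-29,2,0,0,0,93,-35,-29,2,0,0,0,93,-35,-29,2,0,0,0,93,-35,-29,2,0,0,0,93,-35,-29,2,0,0,0,93,-35,-29,2,0,0,0,93,-35,-29,2,0,0,0,93,-35,-29,2,0,0,0]
}}

```text
t: 0.95
tool_pos: [0.4055, 0.221, 0.3885]
orientation: [0.651, 3.073, 0.0]
force: [0.7, 1.3, 1.3]
opening: 0.0929
gripper_force: 0.0
```

Call:
{"api": "drive_tool", "payload": {
  "moves": [93,-35,-29,2,0,0,0,93,-35,-29,2,0,0,0,93,-35,-29,2,0,0,0,93,-35,-29,2,0,0,0,93,-35,-29,2,0,0,0,93,-35,-29,2,0,0,0,93,-35,-29,2,0,0,0,93,-35,-29,2,0,0,0]
}}

```text
t: 1.75
tool_pos: [0.5674, -0.1048, 0.3723]
orientation: [-0.652, -3.073, -0.0]
force: [-0.3, 0.4, 0.9]
opening: 0.093
gripper_force: 0.0
```

Call:
{"api": "drive_tool", "payload": {
  "moves": [93,0,0,0,0,0,8.4,93,0,0,0,0,0,8.4,93,0,0,0,0,0,8.4,93,0,0,0,0,0,8.4,93,0,0,0,0,0,8.4,93,0,0,0,0,0,8.4,93,0,0,0,0,0,8.4,93,0,0,0,0,0,8.4]
}}

```text
t: 2.55
tool_pos: [0.5669, -0.1029, 0.3723]
orientation: [-2.25, -2.192, 0.001]
force: [0.1, -0.3, -0.2]
opening: 0.0928
gripper_force: 0.0
```

Call:
{"api": "drive_tool", "payload": {
  "moves": [93,0,0,0,0,0,8.2,93,0,0,0,0,0,8.1,93,0,0,0,0,0,0,93,0,0,0,0,0,0]
}}

```text
t: 2.95
tool_pos: [0.5669, -0.1029, 0.3725]
orientation: [-2.528, -1.864, 0.0]
force: [-0.0, -0.1, 0.4]
opening: 0.093
gripper_force: 0.0
```

```bash
python3 - <<'E'
from h import *
c=snap('wrist','w1'); plan(AX+[0,0,.2],L)
E
```

```text
t 3.0 grasp [ 0.5669 -0.1029  0.2055] open 0.092604230936521 F [ 0.4232  0.2874 -0.9881]
shift mm (tool axes now) [-1.7383  4.2712  5.5416] turn deg [-0.0204  0.0051  0.2314]
axes [[ 0.2957  0.9553 -0.0004]
 [ 0.9553 -0.2957  0.    ]
 [-0.0001 -0.0004 -1.    ]]
```

View pics/w1.png

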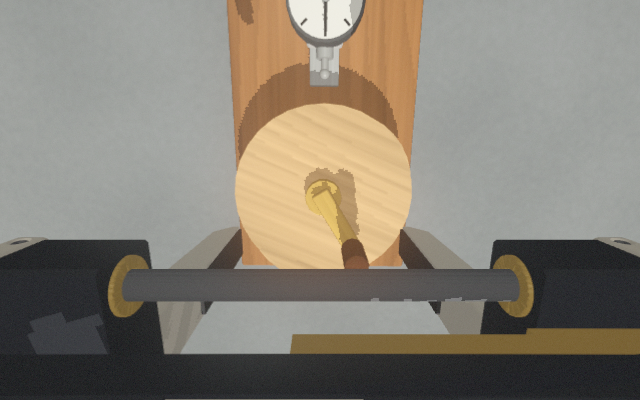

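The wrist view shows the platter centred near (323,187), the crank hub at (323,197), the knob at (355,253) partly behind the gripper, and the plunger tip near (324,78). Next I'll extract the rim radius profile from this view and the top view.

```bash
cat >> h.py <<'E'
def profile(c,ctr,step=5):
    # world radius of the platter's top edge vs stand angle (0 = stand -y side, ccw)
    im=c['color'].astype(np.float32); g=im[:,:,0]+im[:,:,1]
    th=np.radians(np.arange(0,360,step)); rr=np.arange(.070,.112,.0003); out=[]
    for a in th:
        d=-D*np.cos(a)+L*np.sin(a)   # ccw from -D
        P=ctr[None,:2]+rr[:,None]*d[:2]; uv=proj(c,np.c_[P,np.full(len(rr),.056)]).astype(np.float32)
        v=cv2.remap(g,uv[:,0].reshape(-1,1),uv[:,1].reshape(-1,1),cv2.INTER_LINEAR)[:,0]
        v=cv2.GaussianBlur(v.reshape(-1,1),(1,9),2)[:,0]
        dv=v[8:]-v[:-8]; i=int(np.argmin(dv))
        out.append(rr[i+4] if dv[i]<-40 else np.nan)
    return np.degrees(th),np.array(out)
def fitted(c,ctr,step=5):
    from scipy.optimize import least_squares
    a,r=profile(c,ctr,step); ok=np.isfinite(r); t=np.radians(a)
    f=lambda p:(r-p[0]-p[1]*np.cos(t)-p[2]*np.sin(t))[ok]
    p=least_squares(f,[.09,0,0],loss='cauchy',f_scale=.0004).x
    return a,(r-p[0]-p[1]*np.cos(t)-p[2]*np.sin(t))*1e3,p, ctr-D*p[1]+L*p[2]
E
python3 - <<'E'
from h import *
for n in('t0','w1'):
    a,r,p,c=fitted(load(n),AX)
    a,r,p,c=fitted(load(n),c)
    print(n,p,c)
    print(np.round(r,1).reshape(-1,12))
E
```

```text
t0 [ 0.0898 -0.0002  0.    ] [ 0.5676 -0.1045  0.    ]
[[ nan  nan -0.8  0.7  0.4  nan -0.2 -0.8 -0.5 -0.5  0.3  0. ]
 [-0.3  0.   0.3 -0.3 -0.  -0.7  0.8 -0.7  0.2  1.4  nan  2. ]
 [ nan  nan  2.2  1.3  1.3  0.1  0.1  0.4  0.1  0.1 -0.5 -0.5]
 [ 0.7 -1.1 -0.5 -1.1  0.4 -0.8  0.1 -0.5 -0.8 -0.2 -0.4  0.2]
 [-0.1  0.2 -0.1  0.2  0.3 -0.  -0.  -0.  -0.6  0.3  0.3  nan]
 [ nan  nan  nan  nan  nan  2.8  nan  nan  nan  nan  nan  2.8]]
w1 [ 0.0896 -0.0002  0.    ] [ 0.5677 -0.1051  0.    ]
[[-8.6 -8.3 -7.4 -5.9  nan -0.5  nan  9.  15.6  0.3  0.   8.7]
 [ 3.6 -0.7 -0.4 -0.1 -0.1 -0.1  0.1  0.1  0.1  0.1  0.7  1.5]
 [ 1.5  2.1  1.5  1.5  1.2  0.2 -0.4 -0.1 -0.1 -0.1 -0.1 -0.1]
 [ 0.2 -0.4 -0.1 -0.4 -0.1 -0.1 -0.1 -0.  -0.   0.3 -0.3  0.3]
 [ 0.   0.1  0.1 -0.2  0.1  0.1  0.2 -0.1  0.2 -0.4  0.2  4.8]
 [ 9.  15.   0.   1.5 16.2  9.4  4.  -0.2 -3.5 -5.6 -7.4 -8.3]]
```

Call:
{"api": "drive_tool", "payload": {
  "moves": [93,-35,0,0,0,0,0,93,-35,0,0,0,0,0,93,-30,0,0,0,0,0,93,0,0,0,0,0,0,93,0,0,0,0,0,0]
}}

```text
t: 3.5
tool_pos: [0.5369, -0.1987, 0.3727]
orientation: [-2.532, -1.859, -0.0]
force: [-0.4, 1.0, -0.0]
opening: 0.0927
gripper_force: 0.0
```

```bash
sed -i 's/^AX=.*/AX=np.array([.5677,-.1048,0])/' h.py; python3 - <<'E'
from h import *
w=snap('wrist','w2')
a,r,p,c=fitted(w,AX);a,r,p,c=fitted(w,c);print(p,c);print(np.round(r,1).reshape(-1,12))
K=np.array([.5818,-.158,.12])-AX;print('knob angle',np.degrees(np.arctan2(K@L,-K@D)),np.hypot(K@L,K@D))
E
```

```text
[ 0.0896  0.     -0.    ] [ 0.5676 -0.1055  0.    ]
[[  1.1   nan  -0.1  -0.1  -0.1  -0.1  -0.1  -0.1  -0.1   0.5  -0.1   0.2]
 [ -0.1  -0.1  -0.1  -0.1  -0.1  -0.1   0.2  -0.1   0.2   0.2   0.8   1.7]
 [  1.7   2.3   1.7  17.6   9.5   2.6  -1.9  -5.8  -8.8 -11.2 -12.7 -13.3]
 [-13.6 -13.3 -12.4 -10.9  -8.8  -5.8  -1.9   2.9   9.5  17.9  -0.1  -8.8]
 [-13.3  -0.1  -0.1  -0.1   0.2  -0.1   0.2  -0.1   0.2  -0.1   0.2   0.2]
 [  0.2  -0.1  -0.1   1.1   2.3   2.9   3.8   4.1   3.8   3.8   2.6   2. ]]
knob angle 32.27721702570319 0.05503864874321043
```

View pics/w2.png

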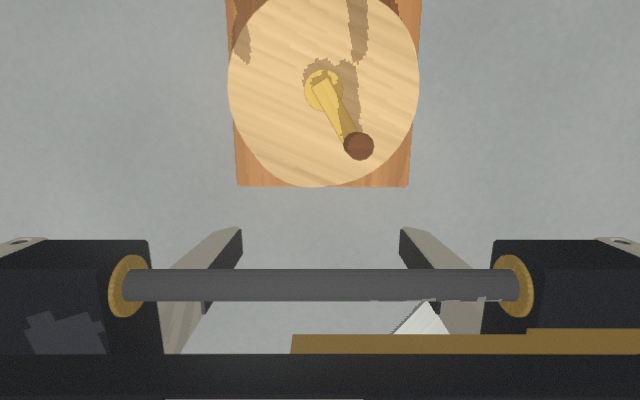

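The high spot sits at about 336° (4.1 mm) and the lesser rise at about 115° (2.2 mm); the knob is at 32°, pixel (358,146). So the platter must turn about -156°. Gauge first, with a look at the post from near on the way.

Call:
{"api": "drive_tool", "payload": {
  "moves": [93,40,0,0,0,0,0,93,40,0,0,0,0,0,93,40,0,0,0,0,0,93,40,0,0,0,0,0,93,40,0,0,0,0,0,93,40,0,0,0,0,0,93,0,0,0,0,0,0,93,0,0,0,0,0,0]
}}

```text
t: 4.35
tool_pos: [0.6089, 0.0328, 0.3725]
orientation: [-2.528, -1.865, 0.001]
force: [-0.2, 0.1, -0.1]
opening: 0.093
gripper_force: 0.0
```

```bash
python3 - <<'E'
from h import *
w=snap('wrist','w3'); plan([.638,.1125,.095],L)
E
```

```text
t 4.4 grasp [0.6087 0.0315 0.2055] open 0.09312013363447179 F [ 0.2941  0.9993 -0.4491]
shift mm (tool axes now) [ 85.984    3.8852 110.5034] turn deg [-0.0196  0.0236  0.1443]
axes [[ 0.2972  0.9548 -0.0004]
 [ 0.9548 -0.2972 -0.0003]
 [-0.0004 -0.0003 -1.    ]]
```

View pics/w3.png

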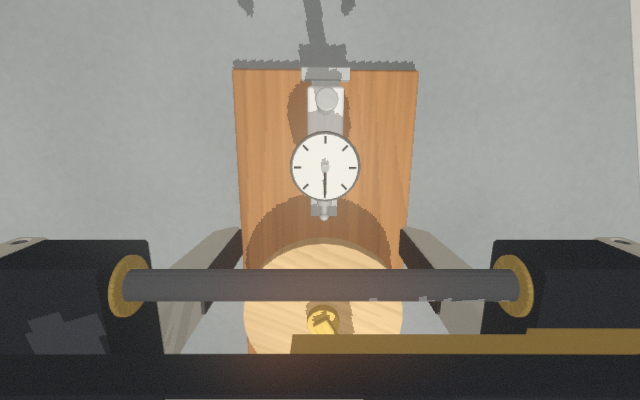

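The post top is at (326,98), the dial centre at (325,166) with the needle at zero, and the plunger tip near (324,219).

```bash
python3 - <<'E'
from h import *
w=load('w3')
for p,z in(((326.5,98),.114),((325,166),.073),((324,219.5),.046)):
    P=atz(w,p,z);r=P-AX;print(P,'along',r@D,'lat',r@L)
P=atz(w,(326.5,98),.114)
print('depth chk',w['depth'][95:102,325:329].mean(), (w['R']@P+w['t'])[2])
print('ray tri with top',tri(w,(326.5,98),load('t0'),(257.1,165.1)))
plan([P[0],P[1],.095],L)
E
```

```text
[0.6379 0.1147 0.114 ] along 0.23045841294956249 lat 0.0012563025885737788
[0.6208 0.0606 0.073 ] along 0.1737346021420832 lat 0.0011272981741350507
[0.6024 0.0026 0.046 ] along 0.11285571870093865 lat 0.0008825209242215934
depth chk 0.22630702 0.22594256239828742
ray tri with top (array([0.6389, 0.1146, 0.1037]), np.float64(0.0020407848752475644))
t 4.4 grasp [0.6087 0.0315 0.2055] open 0.09312013363447179 F [ 0.2941  0.9993 -0.4491]
shift mm (tool axes now) [ 88.0563   3.1766 110.5028] turn deg [-0.0196  0.0236  0.1443]
axes [[ 0.2972  0.9548 -0.0004]
 [ 0.9548 -0.2972 -0.0003]
 [-0.0004 -0.0003 -1.    ]]
```

Call:
{"api": "drive_tool", "payload": {
  "moves": [60,44,1.6,0,0,0,0,60,44,1.6,0,0,0,0.1,60,0,0,35,0,0,0,60,0,0,35,0,0,0,60,0,0,25,0,0,0,60,0,0,15,0,0,0,60,0,0,0,0,0,0,60,0,0,0,0,0,0],
  "grip_force": 40
}}

```text
t: 5.2
tool_pos: [0.6388, 0.1131, 0.2638]
orientation: [2.534, 1.856, 0.001]
force: [-0.1, -1.2, 0.0]
opening: 0.06
gripper_force: 0.0
```

Call:
{"api": "drive_tool", "payload": {
  "moves": [0,0,0,0,0,0,0,0,0,0,0,0,0,0,0,0,0,0,0,0,0,0,0,0,0,0,0,0,0,0,0,0,0,0,0,0,0,0,0,0,0,0],
  "grip_force": 40
}}

```text
t: 5.8
tool_pos: [0.6385, 0.1136, 0.2628]
orientation: [2.534, 1.857, 0.001]
force: [1.4, 0.6, -2.9]
opening: 0.0174
gripper_force: 40.0
```

Call:
{"api": "drive_tool", "payload": {
  "moves": [0,-5,0,0,0,0,0,0,-5,0,0,0,0,0,0,-5,0,0,0,0,0,0,-4,0,0,0,0,0,0,-3,0,0,0,0,0,0,-1,0,0,0,0,0,0,0,0,0,0,0,0]
}}

```text
t: 6.5
tool_pos: [0.6319, 0.0933, 0.2628]
orientation: [-2.532, -1.857, -0.006]
force: [7.0, 9.3, -4.4]
opening: 0.0173
gripper_force: 40.0
```

```bash
python3 - <<'E'
from h import *
w=snap('wrist','w4');t=snap('top','t4');plan([.6379,.1147,.095],L)
A=cv2.resize(w['color'][120:400,170:470,::-1],None,fx=1.5,fy=1.5)
B=cv2.resize(t['color'][140:220,240:330,::-1],None,fx=4,fy=4,interpolation=cv2.INTER_CUBIC)
H=max(A.shape[0],B.shape[0]);p=lambda i:cv2.copyMakeBorder(i,0,H-i.shape[0],0,0,0)
cv2.imwrite('pics/m4.png',np.hstack([p(A),p(B)[:,:349]]))
E
```

```text
t 6.6 grasp [0.6323 0.0939 0.0959] open 0.017252163321919072 F [ 6.5497 10.3941 -4.0482]
shift mm (tool axes now) [22.1364 -0.7099  0.9623] turn deg [ 0.0746 -0.2097 -0.055 ]
axes [[ 0.3005  0.9538  0.0023]
 [ 0.9538 -0.3005  0.0031]
 [ 0.0037  0.0013 -1.    ]]
```

View pics/m4.png

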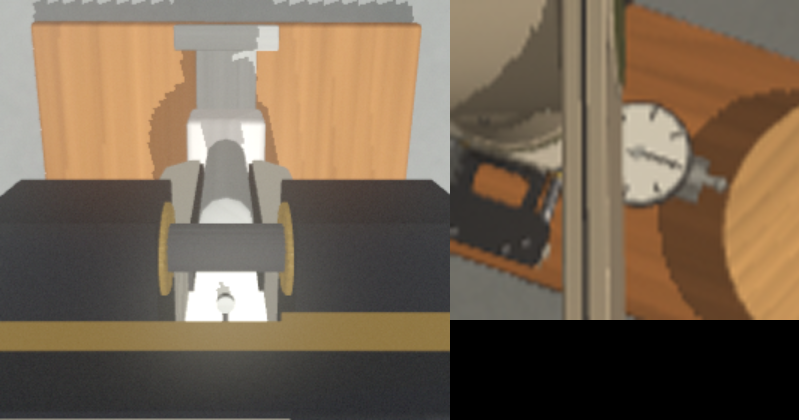

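The composite shows the needle still at zero and the tip just short of the rim. From here I'll read the needle by code from the top camera, which sees the dial.

Call:
{"api": "drive_tool", "payload": {
  "moves": [0,-2,0,0,0,0,0,0,-2,0,0,0,0,0,0,0,0,0,0,0,0]
}}

```text
t: 6.9
tool_pos: [0.6307, 0.0897, 0.2628]
orientation: [-2.532, -1.857, -0.006]
force: [6.9, 10.6, -5.3]
opening: 0.0173
gripper_force: 40.0
```

```bash
cat >> h.py <<'E'
def needle(c,along):
    im=c['color'].astype(np.float32); g=im.sum(2)
    ctr=AX+D*along+[0,0,.073]
    def S(P):
        uv=proj(c,P).astype(np.float32); return cv2.remap(g,uv[:,:1].copy(),uv[:,1:].copy(),cv2.INTER_LINEAR)[:,0]
    # refine dial centre: maximise white inside 33mm minus outside
    n=np.arange(0,6.28,.1); best=None
    for dx in np.arange(-.006,.0061,.0005):
        for dy in np.arange(-.006,.0061,.0005):
            q=ctr+L*dx+D*dy
            f=lambda r:S(q+r*(np.cos(n)[:,None]*D+np.sin(n)[:,None]*L))
            v=np.clip(f(.0315),0,480).mean()-np.clip(f(.0365),0,480).mean()
            if best is None or v>best[0]: best=(v,q,dx,dy)
    q=best[1]; A=np.radians(np.arange(-60,220,2)); r=np.arange(.008,.0215,.0005)
    s=np.array([S(q+r[:,None]*(-D*np.cos(a)-L*np.sin(a))).mean() for a in A]) # clockwise from -D
    s=cv2.GaussianBlur(s.reshape(-1,1),(1,7),2)[:,0]
    i=int(s.argmin()); return A[i],s[i],np.median(s),best[2:]
E
python3 - <<'E'
from h import *
t=snap('top','t5')
print(needle(load('t0'),.1737));print(needle(load('t4'),.153));print(needle(t,.149))
plan([.6379,.1147,.095],L)
E
```

```text
(np.float64(0.03490658503988659), np.float32(350.98633), np.float32(566.7042), (np.float64(0.0005000000000000056), np.float64(0.0025000000000000074)))
(np.float64(2.8623399732707004), np.float32(375.07428), np.float32(490.3167), (np.float64(-0.0004999999999999952), np.float64(0.001000000000000006)))
(np.float64(0.3141592653589793), np.float32(344.56845), np.float32(441.01248), (np.float64(-0.0009999999999999957), np.float64(0.002000000000000007)))
t 6.95 grasp [0.6311 0.0903 0.0959] open 0.017258223354441438 F [ 6.4731 10.0963 -3.896 ]
shift mm (tool axes now) [25.9706 -0.6697  0.9573] turn deg [ 0.0761 -0.2312 -0.0479]
axes [[ 0.3004  0.9538  0.0025]
 [ 0.9538 -0.3004  0.0035]
 [ 0.004   0.0013 -1.    ]]
```

Call:
{"api": "drive_tool", "payload": {
  "moves": [0,-1,0,0,0,0,0,0,-0.7,0,0,0,0,0,0,0,0,0,0,0,0]
}}

```text
t: 7.25
tool_pos: [0.6303, 0.0883, 0.2629]
orientation: [-2.532, -1.857, -0.007]
force: [7.0, 11.7, -4.5]
opening: 0.0176
gripper_force: 40.0
```

```bash
python3 - <<'E'
from h import *
t=snap('top','t6');print(needle(t,.1475))
plan([.6379,.1147,.095],L)
E
```

```text
(np.float64(0.6632251157578453), np.float32(318.177), np.float32(426.51648), (np.float64(-0.0009999999999999957), np.float64(0.0025000000000000074)))
t 7.3 grasp [0.6307 0.089  0.0958] open 0.017373826367566667 F [ 7.088  11.2433 -3.9889]
shift mm (tool axes now) [27.4114 -0.628   0.9492] turn deg [ 0.0794 -0.2559 -0.0401]
axes [[ 0.3003  0.9539  0.0027]
 [ 0.9538 -0.3003  0.0038]
 [ 0.0045  0.0014 -1.    ]]
```

Call:
{"api": "drive_tool", "payload": {
  "moves": [0,-0.4,0,0,0,0,0,0,0,0,0,0,0,0,50,0,0,0,0,0,0,50,0,0,0,0,0,0,50,0,0,-40,0,0,0,50,0,0,-40,0,0,0,50,0,0,-20,0,0,0,50,0,0,0,0,0,0]
}}

```text
t: 8.1
tool_pos: [0.6307, 0.0856, 0.3676]
orientation: [2.531, 1.854, 0.009]
force: [0.8, -0.4, 0.7]
opening: 0.0498
gripper_force: 0.0
```

```bash
python3 - <<'E'
from h import *
t=snap('top','t7');print(needle(t,.1471))
w=load('w2');P=atz(w,(358.5,145),.121);K=P-AX;print(P,np.degrees(np.arctan2(K@L,-K@D)),np.hypot(K@L,K@D))
print(robot.read_state()['q'])
plan([.5818,-.158,.2],L)
E
```

```text
(np.float64(0.7330382858376184), np.float32(310.70523), np.float32(514.1948), (np.float64(-0.0009999999999999957), np.float64(0.003000000000000008)))
[ 0.5793 -0.1572  0.121 ] 29.9133447501451 0.0536281543848029
[ 0.0546  0.2447  1.4327 -0.0002  1.4606  0.361 ]
t 8.15 grasp [0.6307 0.0856 0.1977] open 0.05038824466100385 F [-0.0273  0.418   0.1176]
shift mm (tool axes now) [-246.8594   27.4537   -2.4643] turn deg [ 0.199  -0.0601 -0.1237]
axes [[ 0.3016  0.9534  0.0036]
 [ 0.9534 -0.3016 -0.    ]
 [ 0.0011  0.0035 -1.    ]]
```

Needle about 0.73 with the gauge released. Now to the knob.

Call:
{"api": "drive_tool", "payload": {
  "moves": [55,-41.3,4.3,0,0.2,0,0,55,-41.3,4.3,0,0,0,0,55,-41.3,4.3,0,0,0,0,55,-41.3,4.3,0,0,0,0,55,-41.3,4.3,0,0,0,0,55,-41.3,4.3,0,0,0,0,55,0,0,0,0,0,-7.8,55,0,0,0,0,0,-7.8]
}}

```text
t: 8.95
tool_pos: [0.5784, -0.1598, 0.3599]
orientation: [-2.251, -2.181, 0.006]
force: [0.3, -0.1, -1.0]
opening: 0.0548
gripper_force: 0.0
```

Call:
{"api": "drive_tool", "payload": {
  "moves": [55,0,0,0,0,0,-7.8,55,0,0,0,0,0,-7.8,55,0,0,0,0,0,0]
}}

```text
t: 9.25
tool_pos: [0.5788, -0.1582, 0.3601]
orientation: [-1.935, -2.466, 0.004]
force: [0.2, -0.5, -0.5]
opening: 0.0551
gripper_force: 0.0
```

```bash
python3 - <<'E'
from h import *
a=np.radians(31);T=L*np.cos(a)+D*np.sin(a)
plan([.5806,-.1583,.102],T);print(robot.read_state()['q'])
E
```

```text
t 9.25 grasp [ 0.5777 -0.1578  0.1931] open 0.05514055446181287 F [ 0.2374 -0.5064 -0.4591]
shift mm (tool axes now) [-0.8639  2.2736 91.0935] turn deg [-0.3589 -0.2181  0.2001]
axes [[-0.238   0.9712 -0.007 ]
 [ 0.9713  0.238   0.0022]
 [ 0.0038 -0.0063 -1.    ]]
[-0.3521  0.1581  1.5396 -0.0003  1.4512 -0.5924]
```

Call:
{"api": "drive_tool", "payload": {
  "moves": [55,0,2.3,0,-0.36,-0.22,0.2,55,0,0,35,0,0,0,55,0,0,35,0,0,0,55,0,0,20,0,0,0,55,0,0,0,0,0,0,0,0,0,0,0,0,0,0,0,0,0,0,0,0,0,0,0,0,0,0,0],
  "grip_force": 8
}}

```text
t: 10.05
tool_pos: [0.5829, -0.158, 0.2747]
orientation: [1.942, 2.461, 0.004]
force: [-0.1, 0.7, 0.2]
opening: 0.0356
gripper_force: 0.0
```

Call:
{"api": "drive_tool", "payload": {
  "moves": [0,0,0,0,0,0,0,0,0,0,0,0,0,0,0,0,0,0,0,0,0]
}}

```text
t: 10.35
tool_pos: [0.5822, -0.1579, 0.2737]
orientation: [1.943, 2.463, 0.002]
force: [-2.3, -0.8, 6.1]
opening: 0.0217
gripper_force: 8.0
```

```bash
python3 - <<'E'
from h import *
a=np.radians(31);T=L*np.cos(a)+D*np.sin(a)
plan([.5806,-.1583,.102],T);print(robot.read_state()['q'])
E
```

```text
t 10.35 grasp [ 0.583  -0.1583  0.1067] open 0.02168232379368257 F [-2.268  -0.84    6.0838]
shift mm (tool axes now) [ 0.0496 -1.6742  4.6734] turn deg [ 0.2224  0.1663 -0.1161]
axes [[-0.2326  0.9726  0.0045]
 [ 0.9726  0.2326 -0.0019]
 [-0.0029  0.0039 -1.    ]]
[-0.3498  0.2334  1.6175 -0.0003  1.2859 -0.5845]
```

Call:
{"api": "drive_tool", "payload": {
  "moves": [0,0.1,-3.8,0,0,0,4,0,0.5,-7.65,0,0,0,8,0,0.5,-7.65,0,0,0,8,0,0.5,-7.65,0,0,0,8,0,0.5,-7.65,0,0,0,8]
}}

```text
t: 10.85
tool_pos: [0.5489, -0.1562, 0.2737]
orientation: [2.612, 1.732, 0.006]
force: [3.3, -6.0, 1.0]
opening: 0.022
gripper_force: 8.0
```

```bash
cat >> h.py <<'E'
def where():
    s=robot.read_state();R=Ro.from_rotvec(s['orientation']);g=np.array(s['tool_pos'])+R.apply([0,0,.167]);K=g-AX
    y=R.as_matrix()[:,1]
    print('t',s['t'],'knob ang',np.degrees(np.arctan2(K@L,-K@D)),'r',np.hypot(K@L,K@D),'z',g[2],'tool ang',np.degrees(np.arctan2(y@D,y@L)),'F tool',R.inv().apply(s['force']),s['opening'])
E
python3 - <<'E'
from h import *
where()
E
```

```text
t 10.85 knob ang -1.2039685107771108 r 0.05496271881775563 z 0.106729256191742 tool ang -5.466180978614206 F tool [-4.2199  5.4219 -0.9164] 0.021977344495919843
```

Call:
{"api": "drive_tool", "payload": {
  "moves": [0,0.5,-7.65,0,0,0,8,0,0.5,-7.65,0,0,0,8,0,0.5,-7.65,0,0,0,8,0,0.5,-7.65,0,0,0,8,0,0.5,-7.65,0,0,0,8,0,0.5,-7.65,0,0,0,8]
}}

```text
t: 11.45
tool_pos: [0.5173, -0.1241, 0.2736]
orientation: [3.093, 0.52, 0.006]
force: [-3.0, -7.4, 5.9]
opening: 0.0218
gripper_force: 8.0
```

```bash
python3 - <<'E'
from h import *
where()
E
```

```text
t 11.45 knob ang -50.601088642370854 r 0.053482000419645494 z 0.10656849931218479 tool ang -53.48360221910455 F tool [-5.2825  6.0671 -5.8369] 0.0218167208813372
```

Call:
{"api": "drive_tool", "payload": {
  "moves": [0,0,-7.65,0,0,0,8,0,0,-7.65,0,0,0,8,0,0.4,-7.65,0,0,0,8,0,0.5,-7.65,0,0,0,8,0,0.5,-7.65,0,0,0,8,0,0.5,-7.65,0,0,0,8,0,0,0,0,0,0,0]
}}

```text
t: 12.15
tool_pos: [0.5205, -0.0783, 0.2735]
orientation: [3.044, -0.778, 0.011]
force: [2.2, 1.1, 5.9]
opening: 0.0218
gripper_force: 8.0
```

```bash
python3 - <<'E'
from h import *
where(); t=snap('top','t8'); print(needle(t,.1471),robot.read_state()['q'])
E
```

```text
t 12.15 knob ang -102.14353707707339 r 0.05303885193845172 z 0.10653051547709083 tool ang -101.25095326157974 F tool [ 1.4169 -1.9766 -5.9182] 0.02183576753109185
(np.float64(1.4311699866353502), np.float32(349.5994), np.float32(571.35156), (np.float64(0.003000000000000008), np.float64(-0.003499999999999998))) [-0.2471  0.0323  1.838   0.0003  1.2645  1.8187]
```

Call:
{"api": "drive_tool", "payload": {
  "moves": [0,0.4,-7.65,0,0,0,8,0,0.3,-5.7,0,0,0,6,0,0,0,0,0,0,0]
}}

```text
t: 12.5
tool_pos: [0.5281, -0.068, 0.2735]
orientation: [-2.928, 1.138, -0.011]
force: [2.8, -1.7, 5.3]
opening: 0.0215
gripper_force: 8.0
```

```bash
python3 - <<'E'
from h import *
where(); t=snap('top','t9'); w=snap('wrist','w9'); print(needle(t,.1475))
B=cv2.resize(t['color'][140:230,240:360,::-1],None,fx=4,fy=4,interpolation=cv2.INTER_CUBIC)
A=cv2.resize(w['color'][:,:,::-1],None,fx=.5,fy=.5)
H=360;p=lambda i:cv2.copyMakeBorder(i,0,H-i.shape[0],0,0,0)
cv2.imwrite('pics/m9.png',np.hstack([p(A),p(B)]))
E
```

```text
t 12.5 knob ang -115.96967667017356 r 0.053059515576424736 z 0.10647459364402748 tool ang -115.04244246450307 F tool [ 3.2653 -0.6915 -5.3149] 0.02152045047754514
(np.float64(1.3962634015954636), np.float32(349.65045), np.float32(575.5513), (np.float64(0.003000000000000008), np.float64(0.0060000000000000105)))
```

View pics/m9.png

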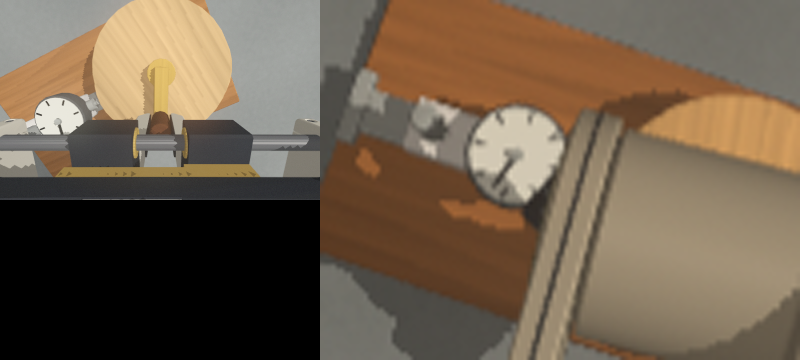

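The dial in the top view is centred at (517,155) in the composite, with the needle toward (500,180), so about 1.8 rad and near the peak. I'll fix the dial centre in code, since the carriage hasn't moved, and step across the peak.

```bash
cat >> h.py <<'E'
def needle2(c):
    g=c['color'].astype(np.float32).sum(2); q=AX+D*.1501-L*.001+[0,0,.073]
    A=np.radians(np.arange(0,200,1)); r=np.arange(.008,.0215,.0005); s=[]
    for a in A:
        uv=proj(c,q+r[:,None]*(-D*np.cos(a)-L*np.sin(a))).astype(np.float32)
        s.append(cv2.remap(g,uv[:,:1].copy(),uv[:,1:].copy(),cv2.INTER_LINEAR).mean())
    s=np.array(s);s=cv2.GaussianBlur(s.reshape(-1,1),(1,13),4)[:,0];i=int(s.argmin())
    w=np.clip(s[i]+40-s,0,None)*(abs(A-A[i])<.35); return round(float((w*A).sum()/w.sum()),3)
E
python3 - <<'E'
from h import *
for n in('t7','t8','t9'):print(n,needle2(load(n)))
E
```

```text
t7 0.724
t8 0.927
t9 1.691
```

Call:
{"api": "drive_tool", "payload": {
  "moves": [0,0.2,-5.7,0,0,0,6,0,0,0,0,0,0,0]
}}

```text
t: 12.8
tool_pos: [0.5321, -0.0641, 0.2735]
orientation: [-2.865, 1.289, -0.011]
force: [2.5, -3.2, 5.2]
opening: 0.0218
gripper_force: 8.0
```

```bash
python3 - <<'E'
from h import *
where(); print(needle2(snap('top','t10')))
E
```

```text
t 12.8 knob ang -121.97315617358267 r 0.05307122188203465 z 0.10647876302989359 tool ang -121.00465350725298 F tool [ 4.0451  0.2525 -5.1546] 0.0217856660552722
1.845
```

Call:
{"api": "drive_tool", "payload": {
  "moves": [0,0.2,-5.7,0,0,0,6,0,0,0,0,0,0,0]
}}

```text
t: 13.05
tool_pos: [0.5365, -0.0606, 0.2734]
orientation: [-2.793, 1.436, -0.011]
force: [3.7, -3.0, 4.8]
opening: 0.0216
gripper_force: 8.0
```

```bash
python3 - <<'E'
from h import *
where(); print(needle2(snap('top','t11')),robot.read_state()['q'])
E
```

```text
t 13.05 knob ang -128.11586688994828 r 0.05313716053762968 z 0.10644771487791918 tool ang -126.9757927671108 F tool [ 4.5778 -1.2776 -4.7983] 0.021640234460966596
1.889 [-0.2071  0.0684  1.8007 -0.0009  1.2652  2.3107]
```

Call:
{"api": "drive_tool", "payload": {
  "moves": [0,0.2,-5.7,0,0,0,6,0,0,0,0,0,0,0]
}}

```text
t: 13.3
tool_pos: [0.5412, -0.0575, 0.2734]
orientation: [-2.714, 1.58, -0.011]
force: [3.3, -4.3, 5.4]
opening: 0.0217
gripper_force: 8.0
```

```bash
python3 - <<'E'
from h import *
where(); print(needle2(snap('top','t12')))
E
```

```text
t 13.3 knob ang -134.12208304299307 r 0.053278737757615754 z 0.10641144380099812 tool ang -132.9635916889234 F tool [ 5.4091 -0.7369 -5.4136] 0.02173639208429739
1.787
```

Call:
{"api": "drive_tool", "payload": {
  "moves": [0,0.2,-5.7,0,0,0,6,0,0,0,0,0,0,0]
}}

```text
t: 13.55
tool_pos: [0.5462, -0.055, 0.2733]
orientation: [-2.628, 1.72, -0.01]
force: [3.4, -4.6, 4.4]
opening: 0.0216
gripper_force: 8.0
```

```bash
python3 - <<'E'
from h import *
where(); print(needle2(snap('top','t13')))
E
```

```text
t 13.55 knob ang -140.09962457699265 r 0.053442940660847954 z 0.10628993281536747 tool ang -138.9670710409083 F tool [ 5.6278 -1.3236 -4.3493] 0.021566185458401194
1.454
```

Peak by symmetry is at a knob angle near -126.5°, so I turn back 13.5°, release and lift.

Call:
{"api": "drive_tool", "payload": {
  "moves": [0,0.5,7.65,0,0,0,-8,0,0.2,5.3,0,0,0,-5.5,0,0,0,0,0,0,0]
}}

```text
t: 13.9
tool_pos: [0.5346, -0.0613, 0.2733]
orientation: [-2.817, 1.389, -0.011]
force: [1.0, -3.9, 4.5]
opening: 0.0218
gripper_force: 8.0
```

```bash
python3 - <<'E'
from h import *
where(); print(needle2(snap('top','t14')))
E
```

```text
t 13.9 knob ang -125.98413806781352 r 0.05369327835375315 z 0.10628699508911593 tool ang -125.06525727261196 F tool [ 3.7568  1.5466 -4.4774] 0.021823504618491387
1.897
```

Call:
{"api": "drive_tool", "payload": {
  "moves": [45,0,0,0,0,0,0,45,0,0,0,0,0,0,45,0,0,0,0,0,0,45,0,0,-30,0,0,0,45,0,0,-40,0,0,0,45,0,0,-40,0,0,0,45,-40,0,-20,0,0,0,45,-40,0,0,0,0,0]
}}

```text
t: 14.75
tool_pos: [0.4861, 0.0037, 0.4059]
orientation: [-2.808, 1.403, -0.014]
force: [-0.8, 0.3, -1.1]
opening: 0.0447
gripper_force: 0.0
```

Call:
{"api": "drive_tool", "payload": {
  "moves": [45,-45,0,0,0,0,0,45,-45,0,0,0,0,0,45,0,0,0,0,0,0,45,0,0,0,0,0,0]
}}

```text
t: 15.15
tool_pos: [0.4311, 0.0762, 0.4017]
orientation: [-2.813, 1.398, -0.006]
force: [0.8, -0.6, -0.4]
opening: 0.0451
gripper_force: 0.0
```

```bash
python3 - <<'E'
from h import *
t=snap('top','t15');print(needle2(t),needle(t,.1471),robot.read_state()['tool_pos'])
a,r,p,c=fitted(t,AX);print(np.round(r[30:44],1))
cv2.imwrite('pics/f.png',cv2.resize(t['color'][110:260,220:400,::-1],None,fx=4,fy=4,interpolation=cv2.INTER_CUBIC))
E
```

```text
1.919 (np.float64(1.8849555921538759), np.float32(348.05237), np.float32(570.4794), (np.float64(5.204170427930421e-18), np.float64(0.003000000000000008))) [0.4316 0.0755 0.4017]
[ -0.2   0.4   1.2   2.4   2.7   3.9   3.2   3.8   2.3   2.6   1.    1.
 -13.1   nan]
```

View pics/f.png

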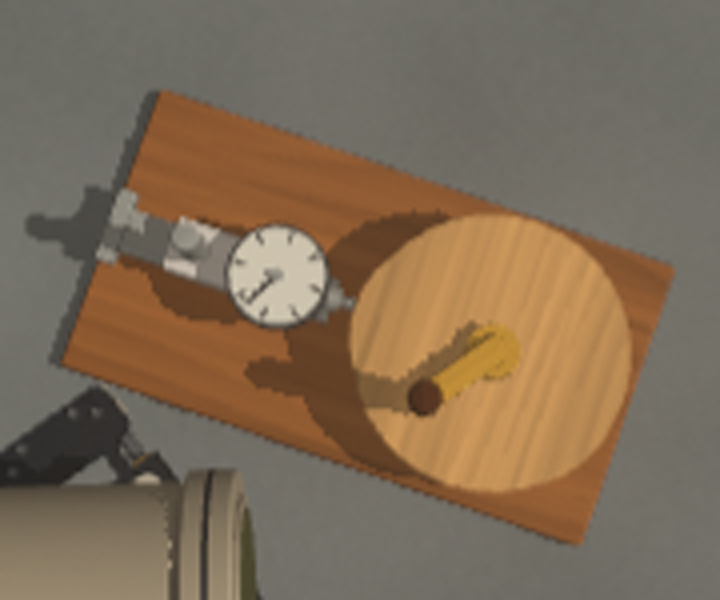

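The plunger tip at (350,303) bears on the rim, the needle points to (250,300) (about 1.9 rad), and the gripper is clear. The image profile also peaks at 175–185°.

```bash
python3 -c "
from plant import robot
print(robot.close_job())"
```

```text
the job is handed in; nothing more can be done
None
```

The job is handed in (no verdict was returned): the gauge was set to about 0.73 rad on the plain rim, and the platter is now let go with its highest spot under the plunger, the needle near 1.9 rad, and nothing else on the counter touched.

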